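Press home the glued lid knobs

ROBOT

A 6-joint arm with a two-finger parallel gripper is mounted at the origin on the work surface. World frame = base frame: x ahead of the robot, y to its left, z up, the work surface at z = 0. Lengths are in m, angles in rad, forces in N, time in s.
With the tool pointing down it reaches from about 0.375 to 0.9 m from the base axis. Payload 3.1 kg.
Tool frame: the origin (TCP) lies on the centre line of the jaws, within the pads' length; the fingertips stand 19 mm ahead of it and the grasp point (between the pads) is the TCP; z points along the fingers, y is the line along which they close (so a half turn about z gives the same grasp; the last joint's range is limited). The gripper opens to 85 mm and grips with 20 to 120 N. Pads are 22 mm wide; open, the fingers measure 114 mm over their backs; the gripper's body (76 mm by 85 mm) begins 54 mm behind the grasp point. The pads swing forward as they close: fully open they stand 13 mm farther back than shut.
Start: joints at [-1.48, 0.527, 1.433, -0, 1.181, -0.178], TCP at [0.167, -0.602, 0.25] pointing down, gripper open.
Joint ranges: [-3.08, 3.08], [-0.75, 2.2], [0.22, 2.44], [-1.43, 4.57], [0, 2.65], [-2.85, 2.85]. Speed limits (rad/s): [2.79, 2.79, 3.14, 3.14, 3.14, 3.14].

INTERFACE

Orientations are given as a unit quaternion [x, y, z, w].
In Python, from station import manip, cams, sign_off gives the robot as it stands.
- The arm moves only by the tool carry_out, never from a script. Its argument "targets" is a list that holds one entry, the list of rows, each a list of 7 numbers: the shift along the tool's x, y, z in cm, then the turn, a rotation vector about the tool's x, y, z in degrees, then the finger opening in cm, from 0 to 8.54. A call has 1 to 12 rows; each row is the pose to reach, as a shift and turn from the pose commanded when the call began, along the tool's axes at that moment; what a row does not reach only later rows make up. A row lasts 1/12 s, in which the tool goes at most 41.7 mm and 7.16 degrees, less where a joint would pass 70% of its speed; a pose out of reach is approached as far as the arm can. A call with a gripper value outside its range is refused whole. The fingers move at their own pace and stop on an object; "force" is the grip in N (left out, the last holds). Time passes only in rows, so rows that repeat a pose let the fingers close. It gives the time, the measured TCP pose, the force, the opening and the grip force at its end, in the units of the state.
- manip.sense(): the state, without advancing time (a new reading comes with each control period).
- cams.snapshot(name): name is "scene" or "top" or "wrist"; returns the picture (384x512x3 uint8, red, green, blue); there is no depth.
- cams.camera_info(name): a dict with "K" (3x3 intrinsics, pixels), "T" (4x4, takes a point from camera to world coordinates). Camera axes: x right, y down, z forward; pixel columns grow to the right and rows downward; lengths in m; the calibration is good to about 2 mm. A picture is of the moment at which its call begins: read the wrist's pose just before it. camera_info takes no time and is no camera call; for the wrist camera it gives the pose at the moment of the call.
- sign_off(): hands the job in; it is judged then, once.
The state is a dict: "t": time; "q": joint angles; "qd": joint speeds; "tau": joint torques, N m; "tcp_pos": TCP position; "tool_rot": TCP orientation; "force": force on the tool from outside, world axes, zero at the start; "ft_torque": the same for the moment, N m; "finger_gap": opening from 0.0 (shut) to 1.0 (fully open); "gripper_force": force on a finger pad.
Only numpy, scipy, OpenCV 4.12 (cv2) and the standard library are available. Lean on these libraries where they do the work, as an engineer would, in place of code of your own. Each camera call takes 0.05 s, during which the arm holds its last target. There are 200 camera calls.

TASK

The knobs of these little boxes have just been glued: with the fingertips, gently press each knob straight down until it sits fully home on its lid, first on the teal box, then on the plain wooden box, then on the red box, in that order because the glue sets in that order. Do not touch the violet box, whose paint is wet. Do not pick up, tip or shove any box, and leave the other things on the table where they are.

Things in the scene. Friction and masses are not known exactly. Their poses are not given: they have to be found in the camera images.
- box_teal: small teal-painted wooden keepsake box with closed lid, loose on the table, 100 mm (its x) by 76 mm (its y), 60 mm high to the lid's flat top, about 0.5 kg; origin: centre of its underside, z up
- knob_teal_top (a point): centre of the top face of the round white wooden knob in the middle of the teal box's lid. The knob is 28 mm across (flat top 22 mm across) and 14 mm high, on a thin dowel shank; fully home its underside rests on the lid and this point is 74 mm above the table; it stands 6 to 8 mm higher while loose
- knob_teal (a joint): how far the teal box's knob has been pushed straight down, m: 0 = standing 8 mm above the lid, 0.008 = fully home, against a hard stop. It slides stiffly (about 3 N) and stays where it is left
- box_plain: small plain, unpainted light wooden keepsake box with closed lid, loose on the table, 100 mm (its x) by 76 mm (its y), 60 mm high to the lid's flat top, about 0.5 kg; origin: centre of its underside, z up
- knob_plain_top (a point): centre of the top face of the round white wooden knob in the middle of the plain box's lid. The knob is 28 mm across (flat top 22 mm across) and 14 mm high, on a thin dowel shank; fully home its underside rests on the lid and this point is 74 mm above the table; it stands 6 to 8 mm higher while loose
- knob_plain (a joint): how far the plain box's knob has been pushed straight down, m: 0 = standing 8 mm above the lid, 0.008 = fully home, against a hard stop. It slides stiffly (about 3 N) and stays where it is left
- box_red: small red-painted wooden keepsake box with closed lid, loose on the table, 100 mm (its x) by 76 mm (its y), 60 mm high to the lid's flat top, about 0.5 kg; origin: centre of its underside, z up
- knob_red_top (a point): centre of the top face of the round white wooden knob in the middle of the red box's lid. The knob is 28 mm across (flat top 22 mm across) and 14 mm high, on a thin dowel shank; fully home its underside rests on the lid and this point is 74 mm above the table; it stands 6 to 8 mm higher while loose
- knob_red (a joint): how far the red box's knob has been pushed straight down, m: 0 = standing 8 mm above the lid, 0.008 = fully home, against a hard stop. It slides stiffly (about 3 N) and stays where it is left
- box_violet: small violet-painted (wet paint, to be left alone) wooden keepsake box with closed lid, loose on the table, 100 mm (its x) by 76 mm (its y), 60 mm high to the lid's flat top, about 0.5 kg; origin: centre of its underside, z up
- knob_violet_top (a point): centre of the top face of the round white wooden knob in the middle of the violet box's lid. The knob is 28 mm across (flat top 22 mm across) and 14 mm high, on a thin dowel shank; fully home its underside rests on the lid and this point is 74 mm above the table; it stands 6 to 8 mm higher while loose
- knob_violet (a joint): how far the violet box's knob has been pushed straight down, m: 0 = standing 8 mm above the lid, 0.008 = fully home, against a hard stop. It slides stiffly (about 3 N) and stays where it is left
- tape: yellow roll of tape lying flat, 64 mm across, 18 mm high; origin: centre of its underside. A bystander
- screwdriver: red-handled screwdriver lying flat, 150 mm long along its x, under 35 mm high; origin under its middle. A bystander
- brush: blue-handled brush lying flat, 170 mm long along its x, under 35 mm high; origin under its middle. A bystander
- hammer: hammer with wooden handle lying flat, 260 mm long along its x; origin under its middle. A bystander
- glue: white glue bottle with red cap, standing, 68 mm across, 170 mm high; origin: centre of its underside. A bystander
- pot: glass cup, standing, 74 mm across, 75 mm high; origin: centre of its underside. A bystander
There are look-alikes about, which are no part of the job. There is more than one size of the box_teal; the one meant has the size given above. What is shaped like the box_red but yellow is not meant.

How it is judged:
By the outcome, as a careful person would: the job done as asked, in the order asked, and still so for the second after the job is handed in, with the robot touching nothing.
It also fails if it takes over 43 s, if anything falls off the work surface, if the arm or the gripper's body presses on something with over 40 N, if the wrist force passes 120 N, or if a joint passes its speed limit or range.

## Working session

There is one attempt and no reset: what is moved stays moved. The work goes in short steps, Python scripts to look and compute and a tool call to move; the robot and the scene stay as the last step left them, time stands still between calls to the robot, and variables do not carry over. Pictures are saved under pics/ and viewed, at most 10 in all, crops included, and the job is handed in when it is done.

Besides the shell and the picture viewer there is one more tool, called after "Request:" by a JSON object that holds its "name" and its "arguments", one argument or row to a line. carry_out: Moves the arm, as the interface text tells. Its arguments: {"type":"object","properties":{"targets":{"type":"array"},"force":{"type":"number"}},"required":["targets"]}

```bash
mkdir -p pics; python3 - <<'E'
from station import manip,cams
import cv2
print(manip.sense())
for n in("top","scene"):
    im=cams.snapshot(n); c=cams.camera_info(n); print(n,c["K"].tolist(),c["T"].round(4).tolist())
    cv2.imwrite(f"pics/{n}0.png",im[:,:,::-1]); 
    cv2.imwrite(f"pics/{n}0b.png",cv2.resize(im[:,:,::-1],(800,600),interpolation=cv2.INTER_CUBIC))
E
```

```text
{'t': 0.0, 'q': array([-1.47947681e+00,  5.28491515e-01,  1.43387528e+00,  8.07556163e-06,
        1.18141426e+00, -1.78524819e-01]), 'qd': array([ 2.25387637e-04, -2.77815282e-05,  4.52292414e-04, -6.99608212e-04,
       -1.24206870e-04,  1.25342283e-04]), 'tau': array([-9.16560894e-04, -4.42349160e+01, -1.78023702e+01, -2.99240464e-04,
        8.40220047e-03,  1.98602078e-05]), 'tcp_pos': array([ 0.16656719, -0.60170507,  0.2493266 ]), 'tool_rot': array([ 9.90911417e-01,  1.34511581e-01,  5.14252210e-05, -1.09299760e-03]), 'force': array([0.12075489, 0.27709162, 0.85341877]), 'ft_torque': array([0.0464743 , 0.05126619, 0.01450638]), 'gripper_force': 0.0, 'finger_gap': 0.9988600599579416}
top [[454.3753166130647, 0.0, 248.2849621148641], [0.0, 454.3753166130647, 192.53275134600096], [0.0, 0.0, 1.0]] [[-0.0131, -0.9948, 0.1009, 0.3954], [-0.9999, 0.0131, -0.0004, 0.0489], [-0.0009, -0.1009, -0.9949, 1.3147], [0.0, 0.0, 0.0, 1.0]]
scene [[390.4176866365733, 0.0, 247.40540967466214], [0.0, 390.4176866365733, 191.06938796058964], [0.0, 0.0, 1.0]] [[0.8744, 0.3848, -0.2957, 0.8752], [0.4853, -0.6997, 0.5244, -0.5969], [-0.0052, -0.602, -0.7985, 1.0374], [0.0, 0.0, 0.0, 1.0]]
```

View pics/top0b.png

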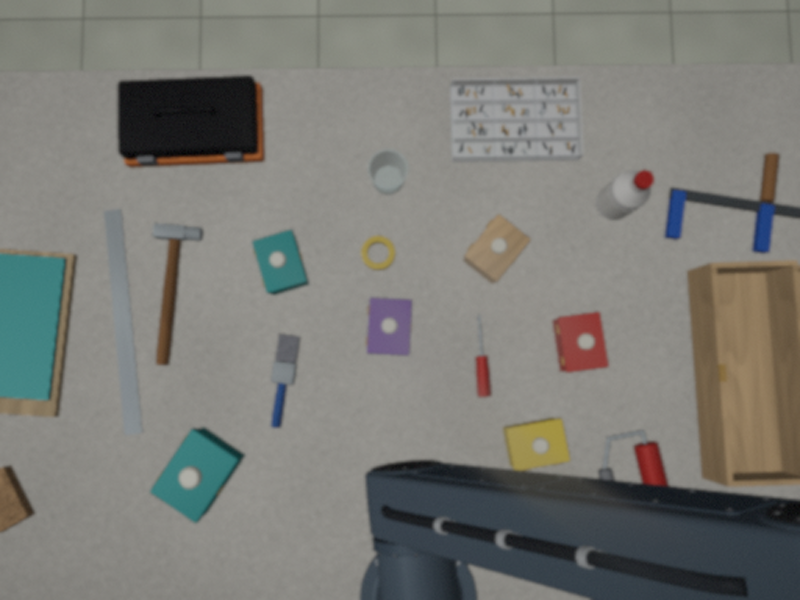

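View pics/scene0b.png

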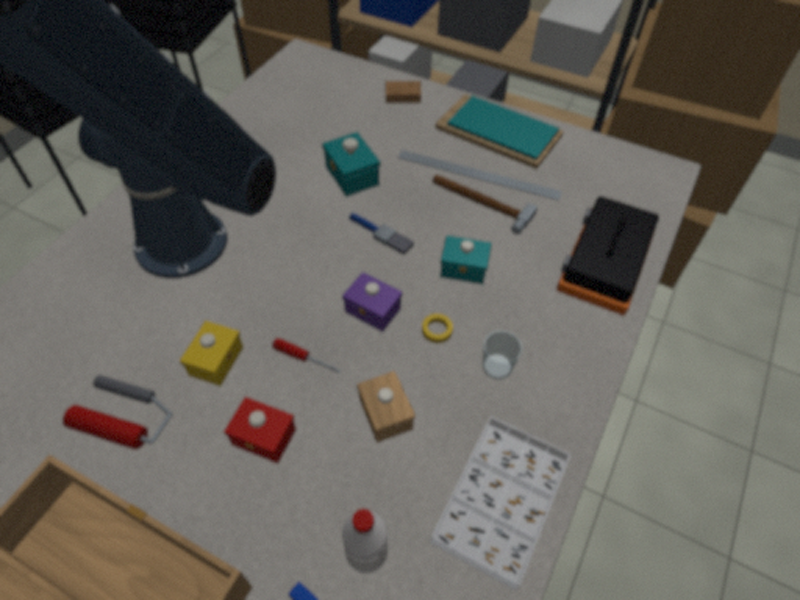

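The top view (800x600) shows these knobs: small teal (277,259), plain (498,245), red (586,341), violet (389,325). The big teal box (189,478) and the yellow one (540,445) are look-alikes. In the scene view the knobs are at teal (467,245), plain (386,395), red (257,418). Next I'll refine these and triangulate.

```bash
cat > h.py <<'E'
import numpy as np,cv2
from station import manip,cams
from scipy.spatial.transform import Rotation as R
def proj(c,p):
    K,T=c["K"],c["T"]; q=K@(T[:3,:3].T@(np.asarray(p)-T[:3,3])); return q[:2]/q[2]
def onplane(c,uv,z):
    d=c["T"][:3,:3]@np.linalg.solve(c["K"],[*uv,1]); o=c["T"][:3,3]; return o+d*(z-o[2])/d[2]
def tri(cs,uvs):
    A=[];b=[]
    for c,uv in zip(cs,uvs):
        d=c["T"][:3,:3]@np.linalg.solve(c["K"],[*uv,1]); d/=np.linalg.norm(d); P=np.eye(3)-np.outer(d,d); A.append(P); b.append(P@c["T"][:3,3])
    return np.linalg.lstsq(np.vstack(A),np.hstack(b),rcond=None)[0]
def knob(im,uv,r=9):
    # centroid of light low-saturation blob near uv
    hsv=cv2.cvtColor(im,cv2.COLOR_RGB2HSV).astype(float); w=np.clip((hsv[...,2]-130)/60,0,1)*np.clip((75-hsv[...,1])/30,0,1)
    y,x=np.mgrid[:im.shape[0],:im.shape[1]]; m=w*(np.hypot(x-uv[0],y-uv[1])<r)
    return np.array([(m*x).sum(),(m*y).sum()])/m.sum(), m.sum()
E
python3 - <<'E'
from h import *
s=.64
ims={n:cv2.imread(f"pics/{n}0.png")[:,:,::-1].copy() for n in("top","scene")}
ct,cs=cams.camera_info("top"),cams.camera_info("scene")
pts={"teal":((277,259),(467,245)),"plain":((498,245),(386,395)),"red":((586,341),(257,418)),"violet":((389,325),(372,288)),"bigteal":((189,478),(350,145)),"yellow":((540,445),(207,340))}
for k,(a,b) in pts.items():
    ua,na=knob(ims["top"],np.array(a)*s);ub,nb=knob(ims["scene"],np.array(b)*s)
    print(k,(ua/s).round(1),round(na),(ub/s).round(1),round(nb),tri([ct,cs],[ua,ub]).round(4),onplane(ct,ua,.08).round(4),onplane(cs,ub,.078).round(4))
# box outline of teal
for nm,cor in {"teal":[(253,239),(293,230),(307,284),(269,293)],"bigteal":[(200,428),(242,458),(195,521),(152,490)],"red":[(556,319),(600,313),(608,367),(562,371)]}.items():
    P=[onplane(ct,np.array(c)*s,.06) for c in cor]; print(nm,[round(float(np.linalg.norm(P[i]-P[i-1])),3) for i in range(4)])
for k,p in {"glue":(612,210),"cup":(390,180)}.items(): print(k,onplane(ct,np.array(p)*s,0))
E
```

```text
teal [276.  258.5] 35 [466.8 243.6] 10 [0.5979 0.2444 0.0758] [0.5981 0.2443 0.08  ] [0.5978 0.2417 0.078 ]
plain [497.7 244.8] 44 [385.1 392.6] 22 [ 0.6179 -0.1476  0.0741] [ 0.6173 -0.1464  0.08  ] [ 0.6185 -0.1498  0.078 ]
red [585.3 340.8] 36 [256.4 416.1] 12 [ 0.4459 -0.2954  0.0754] [ 0.4462 -0.2936  0.08  ] [ 0.4465 -0.2966  0.078 ]
violet [387.9 324.9] 35 [371.6 286.5] 9 [0.4781 0.0483 0.0741] [0.4784 0.0489 0.08  ] [0.479  0.0452 0.078 ]
bigteal [187.6 477.5] 74 [349.9 141.7] 4 [0.2241 0.3878 0.0997] [0.2222 0.3939 0.08  ] [0.2082 0.4098 0.078 ]
yellow [539.7 445.2] 37 [206.7 337.5] 8 [ 0.2679 -0.2095  0.077 ] [ 0.2688 -0.2084  0.08  ] [ 0.2678 -0.2103  0.078 ]
teal [0.102, 0.073, 0.101, 0.069]
bigteal [0.133, 0.09, 0.133, 0.092]
red [0.092, 0.079, 0.096, 0.081]
glue [ 0.69527065 -0.37634175  0.        ]
cup [0.7586771  0.04137431 0.        ]
```

Triangulated knob tops are at z≈0.074–0.076, against the expected 0.080. The small teal box measures 101x71 mm, so it is the right one, and all three targets are within reach. I'll go up and across with the gripper shut, via (0.5, -0.2).

Request:
{"name": "carry_out", "arguments": {
  "targets": [
    [[3.5,-2.5,0,0,0,0,0],[7,-5,0,0,0,0,0],[10.5,-7.5,0,0,0,0,0],[14,-10,0,0,0,0,0],[17.5,-12.5,0,0,0,0,0],[21,-15,0,0,0,0,0],[24.5,-17.5,0,0,0,0,0],[28,-20,0,0,0,0,0],[31.5,-22.5,0,0,0,0,0],[35,-25,0,0,0,0,0],[38.5,-27.5,0,0,0,0,0],[42,-30,0,0,0,0,0]]
  ],
  "force": 40
}}

```text
t: 1.1
tcp_pos: [0.482, -0.2118, 0.2501]
tool_rot: [0.991, 0.134, -0.0, -0.0]
force: [0.3, -0.8, -0.2]
finger_gap: 0.003
gripper_force: 0.0
```

```bash
cat >> h.py <<'E'
KN={"teal":(.598,.2435),"plain":(.618,-.1475),"red":(.446,-.2945)}
def d(s,p):
    M=R.from_quat(s["tool_rot"]).as_matrix(); print("t",s["t"],"tcp",s["tcp_pos"].round(4),"F",s["force"].round(2),"q",s["q"].round(2),"gap",s["finger_gap"]); print("shift cm",(M.T@(np.array(p)-s["tcp_pos"])*100).round(2), "zaxis",M[:,2].round(4))
E
python3 -c "
from h import *
d(manip.sense(),(*KN['teal'],.16))"
```

```text
t 1.1 tcp [ 0.482  -0.2118  0.2501] F [ 0.31 -0.79 -0.24] q [-0.63  0.4   1.68 -0.    1.07  0.67] gap 0.002637733239261594
shift cm [ 23.31 -40.79   9.02] zaxis [-5.e-04  3.e-04 -1.e+00]
```

Request:
{"name": "carry_out", "arguments": {
  "targets": [
    [[2,-3.6,0,0,0,0,0],[4,-7.3,0,0,0,0,0],[6,-10.9,0,0,0,0,0],[8,-14.5,0,0,0,0,0],[10,-18.2,0,0,0,0,0],[12.1,-21.8,0,0,0,0,0],[14.1,-25.5,0,0,0,0,0],[16.1,-29.1,0,0,0,0,0],[18.1,-32.7,0,0,0,0,0],[20.1,-36.4,1,0,0,0,0],[22.1,-40,3,0,0,0,0],[22.1,-40,6,0,0,0,0]]
  ]
}}

```text
t: 2.1
tcp_pos: [0.5912, 0.2375, 0.1929]
tool_rot: [0.991, 0.137, 0.006, -0.002]
force: [1.2, -0.6, -0.3]
finger_gap: -0.003
gripper_force: 0.0
```

Request:
{"name": "carry_out", "arguments": {
  "targets": [
    [[0,0,1,0,0,0,0],[0,0,2,0,0,0,0],[0,0,2.5,0,0,0,0],[0,0,2.5,0,0,0,0],[0,0,2.5,0,0,0,0]]
  ]
}}

```text
t: 2.52
tcp_pos: [0.5883, 0.2293, 0.1662]
tool_rot: [0.991, 0.133, 0.001, 0.0]
force: [-0.4, -0.3, -0.4]
finger_gap: -0.0
gripper_force: 0.0
```

```bash
python3 - <<'E'
from h import *
d(manip.sense(),(*KN['teal'],.12))
c=cams.camera_info("wrist"); im=cams.snapshot("wrist")
print("tip px",proj(c,manip.sense()["tcp_pos"]-[0,0,.019]),"knob px",[proj(c,(*KN['teal'],z)).round(1) for z in(.074,.08,.082)])
cv2.imwrite("pics/w1.png",cv2.resize(im[:,:,::-1],(800,600),interpolation=cv2.INTER_CUBIC))
E
```

```text
t 2.5167 tcp [0.5883 0.2293 0.1662] F [-0.39 -0.32 -0.4 ] q [ 0.2   0.64  1.49 -0.    1.01  1.5 ] gap -0.00045741860237935713
shift cm [ 1.31 -1.11  4.62] zaxis [ 1.e-03  1.e-04 -1.e+00]
tip px [255.85093383 242.39108851] knob px [array([242.3, 185.9]), array([242., 188.]), array([241.9, 188.8])]
```

View pics/w1.png

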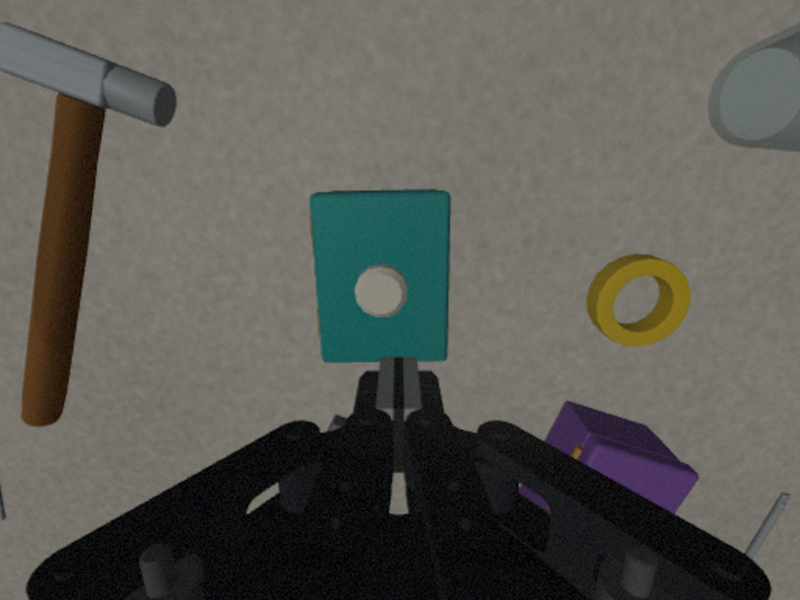

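The wrist view shows the teal knob at (380,291), or (243.2,186.2) at native size, against a prediction of (242,188). The two agree to about 1.5 mm. I'll move over it and down to TCP z 0.12.

Request:
{"name": "carry_out", "arguments": {
  "targets": [
    [[0.7,-0.5,1,0,0,0,0],[1.4,-1.1,2.5,0,0,0,0],[1.4,-1.1,4.2,0,0,0,0],[1.4,-1.1,4.6,0,0,0,0],[1.4,-1.1,4.6,0,0,0,0],[1.4,-1.1,4.6,0,0,0,0]]
  ]
}}

```text
t: 3.07
tcp_pos: [0.5986, 0.245, 0.1196]
tool_rot: [0.991, 0.134, 0.0, -0.0]
force: [-1.0, -0.1, -0.0]
finger_gap: -0.001
gripper_force: 0.0
```

```bash
python3 - <<'E'
from h import *
d(manip.sense(),(*KN['teal'],.093))
c=cams.camera_info("scene"); im=cams.snapshot("scene")
x,y=proj(c,(*KN['teal'],.09)).astype(int)
cv2.imwrite("pics/s1.png",cv2.resize(im[y-45:y+45,x-60:x+60,::-1],(800,600),interpolation=cv2.INTER_CUBIC))
E
```

```text
t 3.0667 tcp [0.5986 0.245  0.1196] F [-1.01 -0.12 -0.03] q [0.22 0.71 1.48 0.   0.95 1.52] gap -0.0007103922371767908
shift cm [-0.1   0.12  2.66] zaxis [ 4.e-04  1.e-04 -1.e+00]
```

View pics/s1.png

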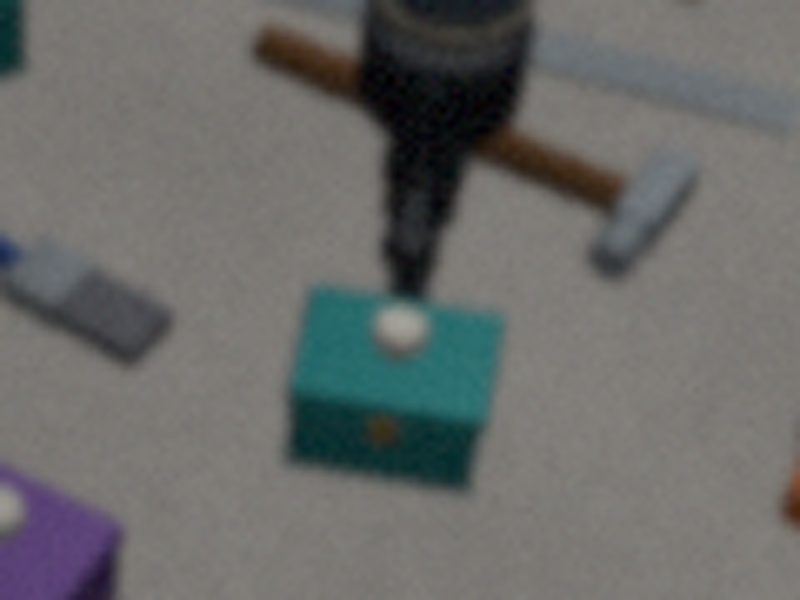

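The crop shows the fingertips (405,290) about 20 mm above the teal knob (401,328) and centred on it within about 1 mm. I'll press in gentle stages.

Request:
{"name": "carry_out", "arguments": {
  "targets": [
    [[0,0,0.7,0,0,0,0],[0,0,1.4,0,0,0,0],[0,0,1.7,0,0,0,0],[0,0,1.9,0,0,0,0],[0,0,2.1,0,0,0,0],[0,0,2.2,0,0,0,0],[0,0,2.2,0,0,0,0]]
  ]
}}

```text
t: 3.7
tcp_pos: [0.5982, 0.2449, 0.0972]
tool_rot: [0.991, 0.134, -0.0, 0.0]
force: [0.9, -0.0, -0.1]
finger_gap: -0.001
gripper_force: 0.0
```

Request:
{"name": "carry_out", "arguments": {
  "targets": [
    [[0,0,0.1,0,0,0,0],[0,0,0.2,0,0,0,0],[0,0,0.2,0,0,0,0]]
  ]
}}

```text
t: 3.95
tcp_pos: [0.5984, 0.245, 0.0955]
tool_rot: [0.991, 0.134, 0.0, -0.0]
force: [-0.3, 1.0, 2.5]
finger_gap: 0.001
gripper_force: 1.1
```

Request:
{"name": "carry_out", "arguments": {
  "targets": [
    [[0,0,0.1,0,0,0,0],[0,0,0.2,0,0,0,0],[0,0,0.2,0,0,0,0]]
  ]
}}

```text
t: 4.2
tcp_pos: [0.5984, 0.245, 0.0933]
tool_rot: [0.991, 0.134, 0.0, -0.0]
force: [-1.2, -0.3, 2.2]
finger_gap: -0.002
gripper_force: 1.1
```

Request:
{"name": "carry_out", "arguments": {
  "targets": [
    [[0,0,0.1,0,0,0,0],[0,0,0.2,0,0,0,0],[0,0,0.2,0,0,0,0]]
  ]
}}

```text
t: 4.45
tcp_pos: [0.5985, 0.245, 0.093]
tool_rot: [0.991, 0.135, 0.0, 0.0]
force: [-3.3, -1.9, 11.2]
finger_gap: -0.003
gripper_force: 5.6
```

Request:
{"name": "carry_out", "arguments": {
  "targets": [
    [[0,0,0.05,0,0,0,0],[0,0,0.1,0,0,0,0],[0,0,0.1,0,0,0,0]]
  ]
}}

```text
t: 4.7
tcp_pos: [0.5985, 0.2451, 0.093]
tool_rot: [0.991, 0.135, 0.001, 0.0]
force: [-4.8, -1.4, 16.4]
finger_gap: -0.001
gripper_force: 7.8
```

The knob seated at TCP z 0.093 (tip 0.074) and the force rose to 16 N, so teal is home. I'll lift and go to the plain box.

Request:
{"name": "carry_out", "arguments": {
  "targets": [
    [[0,0,-0.5,0,0,0,0],[0,0,-2,0,0,0,0],[0,0,-5,0,0,0,0],[-0.5,2,-8,0,0,0,0],[-1.2,5.5,-8,0,0,0,0],[-2,9,-8,0,0,0,0],[-2.8,12.5,-8,0,0,0,0],[-3.6,16,-8,0,0,0,0],[-4.4,19.5,-8,0,0,0,0],[-5.2,23,-8,0,0,0,0],[-6,26.5,-8,0,0,0,0],[-6.5,29,-8,0,0,0,0]]
  ]
}}

```text
t: 5.7
tcp_pos: [0.6131, -0.0551, 0.1699]
tool_rot: [0.991, 0.134, 0.0, 0.0]
force: [0.0, -0.0, 0.3]
finger_gap: -0.001
gripper_force: 0.0
```

Request:
{"name": "carry_out", "arguments": {
  "targets": [
    [[-0.7,3,0,0,0,0,0],[-1.4,6,0,0,0,0,0],[-1.9,8,0,0,0,0,0],[-1.9,8,0,0,0,0,0],[-1.9,8,0,0,0,0,0],[-1.9,8,0,0,0,0,0]]
  ]
}}

```text
t: 6.2
tcp_pos: [0.6156, -0.1334, 0.1698]
tool_rot: [0.991, 0.134, -0.0, -0.001]
force: [0.2, 0.0, 0.3]
finger_gap: 0.002
gripper_force: 0.0
```

```bash
python3 - <<'E'
from h import *
d(manip.sense(),(*KN['plain'],.12))
c=cams.camera_info("wrist"); im=cams.snapshot("wrist")
print("knob px/800",[proj(c,(*KN['plain'],z))*1.5625 for z in(.08,)])
cv2.imwrite("pics/w2.png",cv2.resize(im[:,:,::-1],(800,600),interpolation=cv2.INTER_CUBIC))
E
```

```text
t 6.2 tcp [ 0.6156 -0.1334  0.1698] F [0.19 0.03 0.26] q [-0.39  0.63  1.49  0.    1.02  0.91] gap 0.0019678266454273246
shift cm [-0.14  1.43  4.98] zaxis [-9.e-04  1.e-03 -1.e+00]
knob px/800 [array([426.09714404, 317.23967421])]
```

View pics/w2.png

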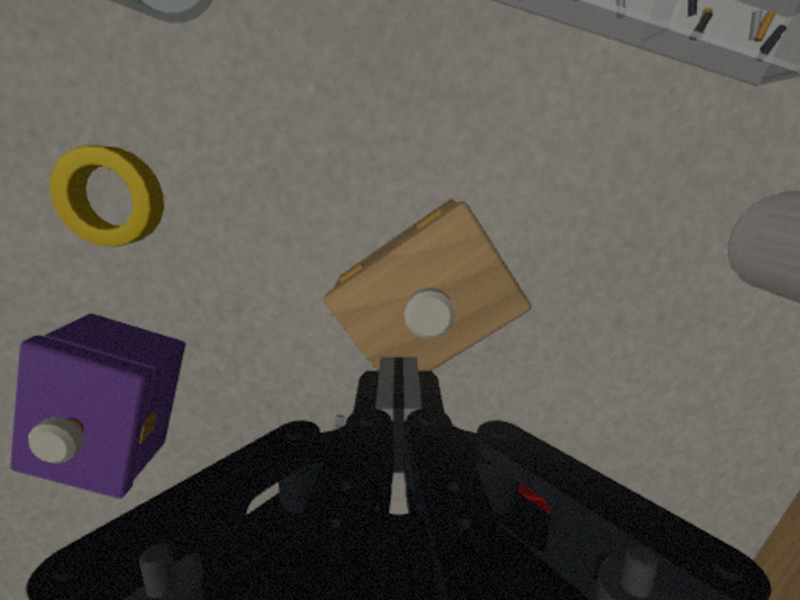

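The plain knob shows at (428,313), predicted (426,317). I'll nudge by about 1 mm and press.

Request:
{"name": "carry_out", "arguments": {
  "targets": [
    [[0,0.7,1.5,0,0,0,0],[0,1.5,3.5,0,0,0,0],[0,1.5,5.5,0,0,0,0],[0,1.5,6.5,0,0,0,0],[0,1.5,6.8,0,0,0,0],[0,1.5,7,0,0,0,0],[0,1.5,7.15,0,0,0,0],[0,1.5,7.3,0,0,0,0],[0,1.5,7.4,0,0,0,0],[0,1.5,7.5,0,0,0,0],[0,1.5,7.5,0,0,0,0]]
  ]
}}

```text
t: 7.17
tcp_pos: [0.6205, -0.1483, 0.0961]
tool_rot: [0.991, 0.134, 0.001, 0.0]
force: [-0.1, 2.0, 2.8]
finger_gap: -0.0
gripper_force: 1.4
```

Request:
{"name": "carry_out", "arguments": {
  "targets": [
    [[0,0,0.1,0,0,0,0],[0,0,0.2,0,0,0,0],[0,0,0.3,0,0,0,0],[0,0,0.35,0,0,0,0],[0,0,0.4,0,0,0,0],[0,0,0.4,0,0,0,0]]
  ]
}}

```text
t: 7.67
tcp_pos: [0.6205, -0.1486, 0.093]
tool_rot: [0.991, 0.134, 0.001, 0.0]
force: [-1.2, 3.6, 11.5]
finger_gap: -0.0
gripper_force: 5.6
```

Plain is home (TCP z 0.093, 11.5 N). Now red.

Request:
{"name": "carry_out", "arguments": {
  "targets": [
    [[0,0,-0.5,0,0,0,0],[0,0,-2,0,0,0,0],[0,0,-5,0,0,0,0],[-2,0.9,-8,0,0,0,0],[-5.5,2.5,-8,0,0,0,0],[-9,4.1,-8,0,0,0,0],[-12.5,5.7,-8,0,0,0,0],[-16,7.3,-8,0,0,0,0],[-19,8.6,-8,0,0,0,0],[-20.7,9.4,-8,0,0,0,0],[-20.7,9.4,-8,0,0,0,0],[-20.7,9.4,-8,0,0,0,0]]
  ]
}}

```text
t: 8.67
tcp_pos: [0.4446, -0.2952, 0.1711]
tool_rot: [0.991, 0.133, -0.0, -0.0]
force: [1.0, 0.9, -0.8]
finger_gap: 0.003
gripper_force: 0.0
```

```bash
python3 - <<'E'
from h import *
d(manip.sense(),(*KN['red'],.12))
c=cams.camera_info("wrist"); im=cams.snapshot("wrist")
print("knob px/800",[proj(c,(*KN['red'],z))*1.5625 for z in(.08,)])
cv2.imwrite("pics/w3.png",cv2.resize(im[:,:,::-1],(800,600),interpolation=cv2.INTER_CUBIC))
E
```

```text
t 8.6667 tcp [ 0.4446 -0.2952  0.1711] F [ 0.99  0.87 -0.8 ] q [-0.8   0.52  1.74 -0.    0.89  0.51] gap 0.0028887339317410668
shift cm [ 0.16 -0.03  5.11] zaxis [-4.e-04  1.e-04 -1.e+00]
knob px/800 [array([398.77306003, 311.33333395])]
```

View pics/w3.png

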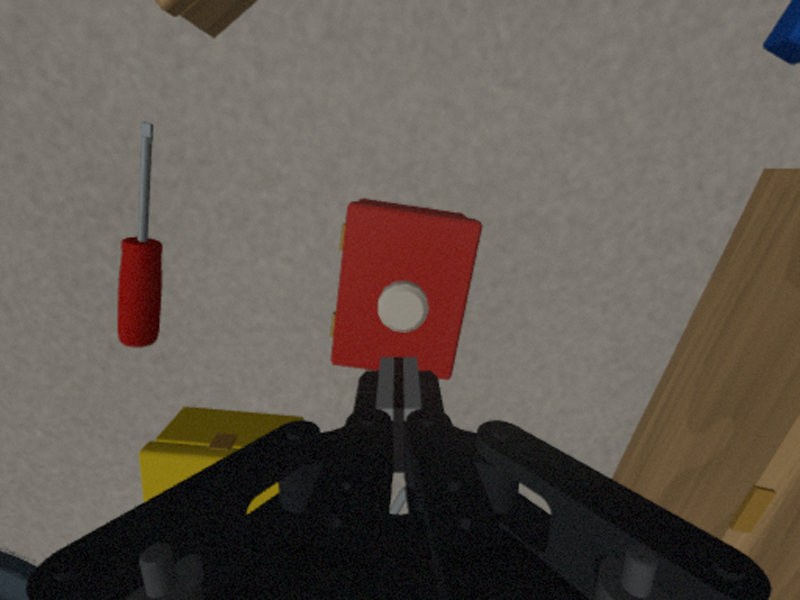

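The red knob shows at (402,306), predicted (399,311). I'll correct by x +0.3 cm, y +0.1 cm and press.

Request:
{"name": "carry_out", "arguments": {
  "targets": [
    [[0.2,0.1,1.5,0,0,0,0],[0.3,0.1,3.5,0,0,0,0],[0.3,0.1,5.5,0,0,0,0],[0.3,0.1,6.6,0,0,0,0],[0.3,0.1,6.9,0,0,0,0],[0.3,0.1,7.1,0,0,0,0],[0.3,0.1,7.25,0,0,0,0],[0.3,0.1,7.4,0,0,0,0],[0.3,0.1,7.5,0,0,0,0],[0.3,0.1,7.55,0,0,0,0],[0.3,0.1,7.55,0,0,0,0]]
  ]
}}

```text
t: 9.63
tcp_pos: [0.449, -0.2947, 0.0964]
tool_rot: [0.991, 0.134, 0.001, 0.001]
force: [-0.1, 1.7, 3.0]
finger_gap: 0.002
gripper_force: 1.4
```

Request:
{"name": "carry_out", "arguments": {
  "targets": [
    [[0,0,0.1,0,0,0,0],[0,0,0.2,0,0,0,0],[0,0,0.3,0,0,0,0],[0,0,0.35,0,0,0,0],[0,0,0.4,0,0,0,0],[0,0,0.4,0,0,0,0]]
  ]
}}

```text
t: 10.13
tcp_pos: [0.449, -0.2948, 0.093]
tool_rot: [0.991, 0.134, 0.001, 0.001]
force: [-0.2, 3.5, 11.8]
finger_gap: 0.004
gripper_force: 5.8
```

Red is home (TCP z 0.093, 11.8 N). I'll lift clear and check before handing in.

Request:
{"name": "carry_out", "arguments": {
  "targets": [
    [[0,0,-0.5,0,0,0,0],[0,0,-2,0,0,0,0],[0,0,-5,0,0,0,0],[0,0,-8,0,0,0,0],[0,0,-11,0,0,0,0],[0,0,-13,0,0,0,0],[0,0,-13,0,0,0,0],[0,0,-13,0,0,0,0],[0,0,-13,0,0,0,0]]
  ]
}}

```text
t: 10.88
tcp_pos: [0.448, -0.2943, 0.2209]
tool_rot: [0.991, 0.134, -0.001, -0.0]
force: [-0.2, -0.3, 0.2]
finger_gap: -0.002
gripper_force: 0.0
```

```bash
python3 - <<'E'
from h import *
im=cams.snapshot("scene"); d(manip.sense(),(0,0,0))
cv2.imwrite("pics/s2.png",cv2.resize(im[120:330,110:390,::-1],(800,600),interpolation=cv2.INTER_CUBIC))
E
```

```text
t 10.9333 tcp [ 0.4478 -0.294   0.2205] F [ 0.74  0.35 -0.47] q [-0.79  0.45  1.69 -0.    1.01  0.51] gap -0.0023555945431443276
shift cm [-35.3  -40.22  22.19] zaxis [-0.0021  0.0017 -1.    ]
```

View pics/s2.png

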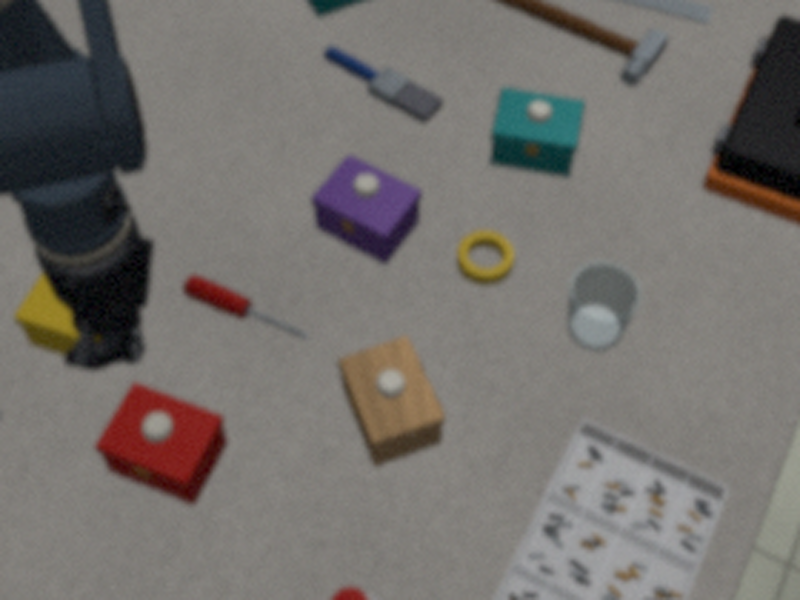

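The boxes are in place, with the knobs at teal (540,110), plain (390,381) and red (157,426) all low on their lids. The arm is clear of everything.

```bash
python3 -c "
from station import sign_off
print(sign_off())"
```

```text
the job is handed in; nothing more can be done
None
```

I pressed the teal, plain and red knobs down to their hard stops, in that order and with at most about 16 N, left the violet box untouched, and handed the job in after about 11 s.

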